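# Clip down the lid of the coffee-bean bin

## Robot

A 6-joint arm with a two-finger parallel gripper is mounted at the origin on the work surface. World frame = base frame: x ahead of the robot, y to its left, z up, the work surface at z = 0. Lengths are in m, angles in rad, forces in N, time in s.
With the tool pointing down it reaches from about 0.35 to 0.775 m from the base axis. Payload 5.5 kg.
Tool frame: the origin (TCP) lies at the very end of the fingers, on their centre line; the grasp point (between the pads) lies env.hold_point_z behind it (env.hold_point_z is the distance from the TCP to the grasp point, in m); z points along the fingers, y is the line along which they close (so a half turn about z gives the same grasp; the last joint's range is limited). The gripper opens to 85 mm and grips with 20 to 120 N. Pads are 22 mm wide; open, the fingers measure 114 mm over their backs; the gripper's body (76 mm by 85 mm) begins 54 mm behind the grasp point. The pads swing forward as they close: fully open they stand 13 mm farther back than shut.
Start: joints at [1.05, 0.313, 0.046, 1.304, 0, 1.431], TCP at [0.214, 0.534, 0.231] pointing down, gripper open.
Joint ranges: [-2.76, 2.76], [-0.86, 1.69], [-1.03, 1.26], [-2.2, 2.34], [-1.47, 1.5], [-3.14, 3.14]. Speed limits (rad/s): [2.57, 2.57, 3.14, 3.14, 3.14, 3.14].

## Interface

Orientations are given as a unit quaternion [w, x, y, z].
In Python, from workcell import env gives the robot as it stands.
- The arm moves only by the tool carry_out, never from a script. Its argument "steps" is a list of rows, each a list of 3 entries, a list of its own where there are three numbers: the turn, a rotation vector about the tool's x, y, z in degrees, then the shift along the tool's x, y, z in cm, then the closure in counts, from 0 (fully open) to 255 (shut). A call has exactly 8 rows; each row is the pose to reach, as a shift and turn from the pose commanded when the call began, along the tool's axes at that moment; what a row does not reach only later rows make up. A row lasts 1/8 s, in which the tool goes at most 62.5 mm and 10.7 degrees, less where a joint would pass 70% of its speed; a pose out of reach is approached as far as the arm can. A call with a gripper value outside its range is refused whole. The fingers move at their own pace and stop on an object; "force" is the grip in N (left out, the last holds). Time passes only in rows, so rows that repeat a pose let the fingers close, or fill a call up. It gives the time, the measured TCP pose, the force, the opening and the grip force at its end, in the units of the state.
- env.get_state(): the state, without advancing time (a new reading comes with each control period).
- env.read_camera(name): name is "side" or "top" or "wrist"; returns (picture, depth): 480x640x3 uint8, red, green, blue; 480x640 float32, m along the optical axis (not along the pixel's ray), 0 where there is no reading.
- env.get_calibration(name): a dict with "fx", "fy", "cx", "cy" (pixels), "D" ([k1, k2, p1, p2, k3] as OpenCV has them; the pictures are not rectified), "origin" and "orientation" of the camera in the world. Camera axes: x right, y up, looking along -z (the intrinsics and any distortion apply to the point x, -y, -z); pixel columns grow to the right and rows downward; lengths in m; the calibration is good to about 2 mm. A picture is of the moment at which its call begins: read the wrist's pose just before it. get_calibration takes no time and is no camera call; for the wrist camera it gives the pose at the moment of the call.
- env.hand_in(): hands the job in; it is judged then, once.
The state is a dict: "clock": time; "joint_pos": joint angles; "qvel": joint speeds; "tau": joint torques, N m; "tcp_pos": TCP position; "orientation": TCP orientation; "wrist_force": force on the tool from outside, world axes, zero at the start; "ft_torque": the same for the moment, N m; "finger_gap": finger opening in m; "grip_force": force on a finger pad.
Only numpy, scipy, OpenCV 4.12 (cv2) and the standard library are available. Lean on these libraries where they do the work, as an engineer would, in place of code of your own. Each camera call takes 0.05 s, during which the arm holds its last target. There are 200 camera calls.

## Task

The lid is on the big amber coffee-bean bin but its four hinged clips are still standing open. Press each clip down over the rim until it clicks fully home: the orange one first, then the one diagonally opposite it, and after those the other two in either order. Leave all four clips lying flat.

Things in the scene. Friction and masses are not known exactly. Their poses are not given: they have to be found in the camera images.
- clip_orange_pad (a point): The only ORANGE clip of four alike, hinged on the lid: flap 64 mm long, 34 wide, 4 thick, hook at its tip. In each clip the point lies on the upper face, on the centre line, 30 mm from the hinge. Own x: from hinge to tip (outward); y: along the hinge; z: out of the upper face. The hinge axis is 30 mm along own -x and 2 mm along -z. Shut, it lies level, upper face 117 mm above the counter.
- clip_opposite_pad (a point): The BLACK clip diagonally opposite the orange one. Built as the orange one, axes alike. All clips start raised 0.45 to 0.7 rad above level and stay where left (about 1 N moves them). In the last 0.2 rad the hook meets a sprung catch on the rim: about 3 to 5 N pressed at this point takes it past; it then snaps level and stays, against a hard stop.
- clip_side_a_pad (a point): The BLACK clip straight across the lid from the orange one, hinges 100 mm apart, tips pointing away from each other. Built as the orange one, axes alike. The bin (fixed to the counter, any heading) is 196 x 160 mm, amber tinted, rim and lid white, lid top 112 mm above the counter; two clips at each short side.
- clip_side_b_pad (a point): The BLACK clip beside the orange one at the same short side of the bin, 110 mm from it centre to centre. Built as the orange one, axes alike. Closed fingers pushing any clip straight down from above, 25 to 35 mm outward of its hinge, shut it.

How it is judged:
By the outcome, as a careful person would: the job done as asked, in the order asked, and still so for the second after the job is handed in, with the robot touching nothing.
It also fails if it takes over 38 s, if anything falls off the work surface, if the arm or the gripper's body presses on something with over 40 N, if the wrist force passes 120 N, or if a joint passes its speed limit or range.

## Working session

There is one attempt and no reset: what is moved stays moved. The work goes in short steps, Python scripts to look and compute and a tool call to move; the robot and the scene stay as the last step left them, time stands still between calls to the robot, and variables do not carry over. Pictures are saved under pics/ and viewed, at most 10 in all, crops included, and the job is handed in when it is done.

Besides the shell and the picture viewer there is one more tool, called after "Emit:" as name(argument=value, ...), one argument or row to a line, values as JSON. carry_out: Moves the arm, as the interface text tells. Its arguments: {"type":"object","properties":{"steps":{"type":"array","items":{"type":"array"}},"force":{"type":"number"}},"required":["steps"]}

```bash
mkdir -p pics; python3 - <<'E'
from workcell import env
import cv2,numpy as np
for n in("top","side"):
    p,d=env.read_camera(n); cv2.imwrite(f"pics/{n}1.png",p[...,::-1]); np.savez(f"pics/{n}1.npz",p=p,d=d)
    print(n,env.get_calibration(n))
s=env.get_state(); print(s["clock"],s["tcp_pos"],s["orientation"],s["finger_gap"])
E
```

```text
top {'fx': 470.2247009424168, 'fy': 470.2247009424168, 'cx': 329.00982816659706, 'cy': 233.49032147604134, 'D': array([-0.0169052,  0.       ,  0.       ,  0.       ,  0.       ]), 'origin': array([0.45128931, 0.02228878, 0.79100443]), 'orientation': array([ 0.70419283,  0.07078199, -0.06034589, -0.70388972])}
side {'fx': 456.2698347507699, 'fy': 456.2698347507699, 'cx': 322.1319977744232, 'cy': 239.0250202012947, 'D': array([0.01473872, 0.        , 0.        , 0.        , 0.        ]), 'origin': array([ 0.53516214, -0.48967538,  0.55722706]), 'orientation': array([ 0.89280994,  0.44763829, -0.01447311, -0.0479677 ])}
0.1 [0.21351452 0.53340213 0.23048013] [-2.57676541e-04  1.89257932e-01  9.81927059e-01 -7.87186698e-04] 0.08560782943866482
```

View pics/top1.png

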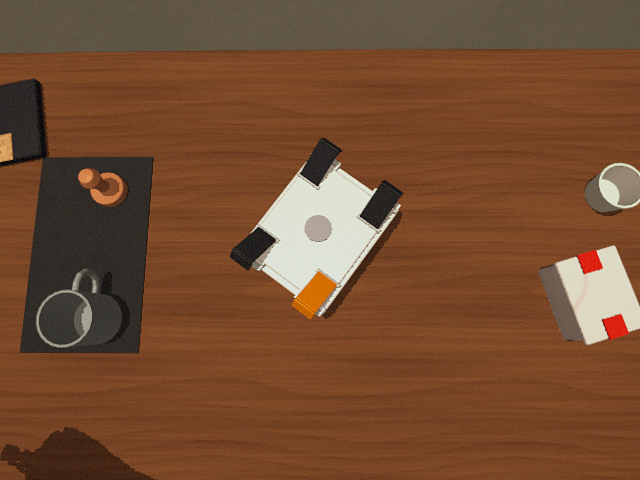

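View pics/side1.png

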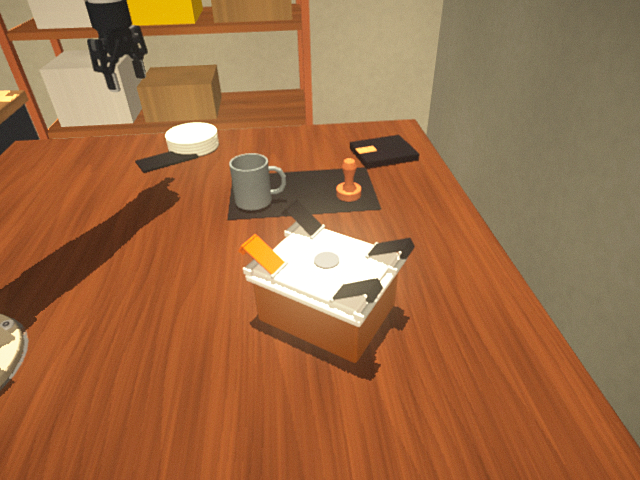

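The top view shows the bin centred near (318,228), with the orange clip at (316,292). The black clips are at (253,248), beside orange; (382,205), straight across; and (321,160), the diagonal. In the side view all four clips are raised.

```bash
cat > h.py <<'E'
import cv2,numpy as np
from scipy.spatial.transform import Rotation as R
def rot(q): return R.from_quat(np.roll(q,-1))
def rays(c,uv):
    K=np.array([[c["fx"],0,c["cx"]],[0,c["fy"],c["cy"]],[0,0,1]])
    n=cv2.undistortPoints(np.float64(uv).reshape(-1,1,2),K,c["D"])[:,0]
    return rot(c["orientation"]).apply(np.c_[n[:,0],-n[:,1],-np.ones(len(n))])
def onplane(c,uv,z):
    r=rays(c,uv); return c["origin"]+r*((z-c["origin"][2])/r[:,2])[:,None]
def pts(c,m,d):
    v,u=np.nonzero(m&(d>0)); return c["origin"]+rays(c,np.c_[u,v])*d[v,u][:,None]
def biggest(m):
    n,l,s,_=cv2.connectedComponentsWithStats(m.astype(np.uint8)); return l==1+np.argmax(s[1:,4])
E
python3 - <<'E'
from h import *
from workcell import env
for n,box in(("top",(220,130,410,325)),("side",(230,195,420,370))):
    f=np.load(f"pics/{n}1.npz"); p,d=f["p"],f["d"]; c=env.get_calibration(n)
    roi=np.zeros(d.shape,bool); roi[box[1]:box[3],box[0]:box[2]]=1
    h=cv2.cvtColor(p,cv2.COLOR_RGB2HSV)
    w=biggest(roi&(h[...,1]<60)&(h[...,2]>130))
    P=pts(c,w,d); print(n,"lid z",np.percentile(P[:,2],[5,50,95]))
    v,u=np.nonzero(w); q=onplane(c,np.c_[u,v],.112)[:,:2]*1000
    (cx,cy),wh,a=cv2.minAreaRect(np.float32(q)); print(" rect",cx,cy,wh,a)
    ms={"orange":roi&(h[...,0]<22)&(h[...,1]>200)&(h[...,2]>190)}
    nn,l,s,ct=cv2.connectedComponentsWithStats((roi&(p.max(2)<60)).astype(np.uint8))
    for i in range(1,nn):
        if s[i,4]>150: ms[f"blk{ct[i].round()}"]=l==i
    for k,m in ms.items():
        m=biggest(m); P=pts(c,cv2.erode(m.astype(np.uint8),np.ones((3,3)))>0,d); mean=np.median(P,0)
        nrm=np.linalg.svd(P-P.mean(0),full_matrices=False)[2][2]; nrm*=np.sign(nrm[2])
        # outward = -horizontal normal; pad: z from tilt, hinge at z .115 
        print(" ",k,m.sum(),(mean*1000).round(1),"z",np.percentile(P[:,2],[2,98]).round(3),"tilt",np.arccos(nrm[2]).round(2),"out",np.degrees(np.arctan2(-nrm[1],-nrm[0])).round(1))
E
```

```text
top lid z [0.10040191 0.11088261 0.1141078 ]
 rect 585.6640625 47.756561279296875 (156.9207305908203, 201.62022399902344) 53.72725296020508
  orange 980 [490.3  51.9 135.8] z [0.119 0.149] tilt 0.5 out 143.1
  blk[320. 161.] 941 [682.2  47.  132.5] z [0.118 0.146] tilt 0.52 out -36.5
  blk[381. 204.] 992 [617.2 -41.5 136. ] z [0.118 0.151] tilt 0.58 out -36.4
  blk[252. 248.] 928 [554.9 140.2 139.6] z [0.119 0.154] tilt 0.57 out 147.0
side lid z [0.09883315 0.11064593 0.11374162]
 rect 584.7134399414062 42.12251281738281 (175.7979736328125, 204.7760772705078) 53.60296630859375
  orange 683 [485.6  52.7 138.7] z [0.127 0.149] tilt 0.54 out 140.1
```

Emit:
carry_out(
  steps=[
    [[0, 0, 0], [-4, -3.2, 0], 255],
    [[0, 0, 0], [-9, -7.1, 0], 255],
    [[0, 0, 0], [-14, -11.1, 0], 255],
    [[0, 0, 0], [-19, -15.1, 0], 255],
    [[0, 0, 0], [-24, -19, 0], 255],
    [[0, 0, 0], [-29, -23, 0], 255],
    [[0, 0, 0], [-34, -27, 0], 255],
    [[0, 0, 0], [-39, -31, 0], 255],
  ],
  force=40,
)

```text
clock: 1.1
tcp_pos: [0.4564, 0.1074, 0.2312]
orientation: [-0.0, 0.189, 0.982, 0.0]
wrist_force: [0.5, 0.4, 0.5]
finger_gap: -0.0
grip_force: 0.0
```

Emit:
carry_out(
  steps=[
    [[0, 0, 0], [-3, -2.3, 2], 255],
    [[0, 0, 0], [-4.5, -3.5, 4], 255],
    [[0, 0, 0], [-4.5, -3.5, 5], 255],
    [[0, 0, 0], [-4.5, -3.5, 5], 255],
    [[0, 0, 0], [-4.5, -3.5, 5], 255],
    [[0, 0, 0], [-4.5, -3.5, 5], 255],
    [[0, 0, 0], [-4.5, -3.5, 5], 255],
    [[0, 0, 0], [-4.5, -3.5, 5], 255],
  ],
)

```text
clock: 2.1
tcp_pos: [0.4848, 0.0604, 0.1816]
orientation: [0.0, 0.189, 0.982, 0.0]
wrist_force: [0.2, -0.1, 0.5]
finger_gap: -0.0003
grip_force: 0.0
```

```bash
cat > st.py <<'E'
from h import *
from workcell import env
T={"orange":(489,51),"opp":(683,46),"a":(618,-43),"b":(554,140)}
s=env.get_state(); r=rot(s["orientation"])
print(s["clock"],(s["tcp_pos"]*1000).round(1),s["wrist_force"].round(1),s["finger_gap"],r.as_matrix().round(3).tolist())
for k,t in T.items(): print(k,(r.inv().apply(np.r_[t,117]/1000-s["tcp_pos"])*100).round(2))
E
python3 st.py; python3 -c "
from workcell import env
import cv2
p,d=env.read_camera('side');cv2.imwrite('pics/side2.png',cv2.resize(p[180:380,180:440,::-1],(780,600)))"
```

```text
2.1 [484.8  60.4 181.6] [ 0.2 -0.1  0.5] -0.0003340918399194071 [[-0.929, 0.371, 0.001], [0.371, 0.929, 0.0], [-0.001, 0.0, -1.0]]
orange [-0.74 -0.72  6.46]
opp [-18.94   6.02   6.47]
a [-16.21  -4.66   6.47]
b [-3.47  9.96  6.47]
```

View pics/side2.png

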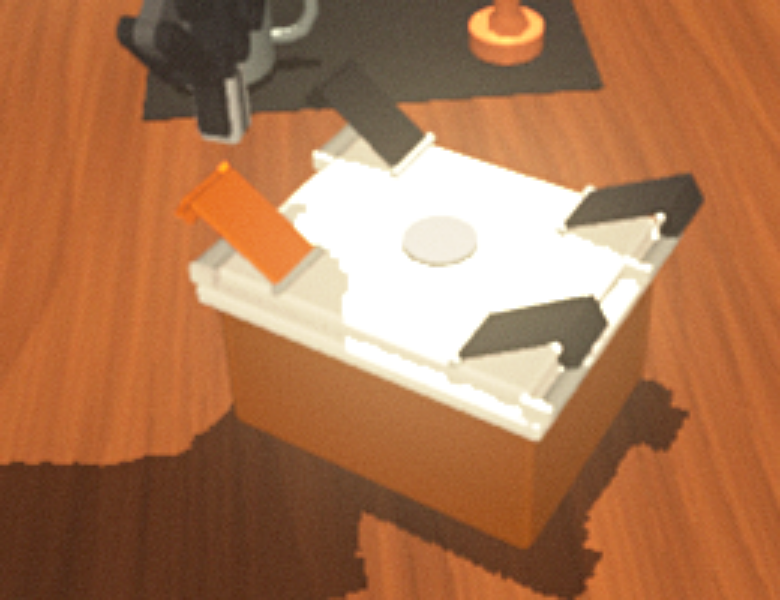

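The closed fingertips are at crop (225,135), just above and behind the orange tip at (205,190), and all the clips are untouched. Next I press the orange clip.

Emit:
carry_out(
  steps=[
    [[0, 0, 0], [-0.7, -0.7, 1.5], 255],
    [[0, 0, 0], [-0.7, -0.7, 2.8], 255],
    [[0, 0, 0], [-0.7, -0.7, 3.8], 255],
    [[0, 0, 0], [-0.7, -0.7, 4.6], 255],
    [[0, 0, 0], [-0.7, -0.7, 5.3], 255],
    [[0, 0, 0], [-0.7, -0.7, 5.9], 255],
    [[0, 0, 0], [-0.7, -0.7, 6.3], 255],
    [[0, 0, 0], [-0.7, -0.7, 6.5], 255],
  ],
)

```text
clock: 3.15
tcp_pos: [0.4884, 0.0513, 0.1166]
orientation: [0.0, 0.189, 0.982, 0.0]
wrist_force: [-5.3, 2.1, 15.0]
finger_gap: -0.0002
grip_force: 7.7
```

Emit:
carry_out(
  steps=[
    [[0, 0, 0], [0, 0, 0.1], 255],
    [[0, 0, 0], [0, 0, 0.1], 255],
    [[0, 0, 0], [0, 0, -1], 255],
    [[0, 0, 0], [0, 0, -3.5], 255],
    [[0, 0, 0], [0, 0, -6.5], 255],
    [[0, 0, 0], [-3, 1, -7.5], 255],
    [[0, 0, 0], [-7, 2.5, -7.5], 255],
    [[0, 0, 0], [-11, 4, -7.5], 255],
  ],
)

```text
clock: 4.15
tcp_pos: [0.6074, 0.0471, 0.1922]
orientation: [0.001, 0.189, 0.982, -0.0]
wrist_force: [0.2, 0.2, -0.3]
finger_gap: 0.0001
grip_force: 0.0
```

```bash
cat > look.py <<'E'
import sys
from h import *
from workcell import env
n=sys.argv[1]; p,d=env.read_camera('side');cv2.imwrite(f'pics/{n}.png',cv2.resize(p[180:380,180:440,::-1],(780,600)))
p,d=env.read_camera('top'); c=env.get_calibration('top')
T={"orange":(489,51),"opp":(683,46),"a":(618,-43),"b":(554,140)}
rad=np.array([-.806,.592])
v,u=np.nonzero(d>0); P=c["origin"]+rays(c,np.c_[u,v])*d[v,u][:,None]
for k,t in T.items():
    sg=1 if k in("orange","b") else -1
    q=(P[:,:2]-np.array(t)/1000); a=q@(rad*sg); b=q@rad[::-1]*1 if 0 else q@np.array([.592,.806])
    for lo in(-.02,-.01,0,.01,.02):
        m=(abs(b)<.01)&(a>lo-.003)&(a<lo+.003); print(k,lo,np.median(P[m,2]).round(4) if m.any() else None,end=" | ")
    print()
E
python3 look.py side3; python3 st.py
```

```text
orange -0.02 0.6938 | orange -0.01 0.6964 | orange 0 0.6985 | orange 0.01 0.7004 | orange 0.02 0.7021 | 
opp -0.02 None | opp -0.01 None | opp 0 None | opp 0.01 None | opp 0.02 None | 
a -0.02 None | a -0.01 None | a 0 None | a 0.01 None | a 0.02 None | 
b -0.02 None | b -0.01 None | b 0 None | b 0.01 None | b 0.02 None | 
4.25 [609.6  46.6 190.4] [ 0.  -0.4 -0.1] 9.517005982454858e-05 [[-0.928, 0.372, 0.002], [0.372, 0.928, -0.0], [-0.002, 0.001, -1.0]]
orange [11.37 -4.09  7.31]
opp [-6.82  2.67  7.36]
a [-4.1  -8.01  7.34]
b [8.65 6.59 7.32]
```

View pics/side3.png

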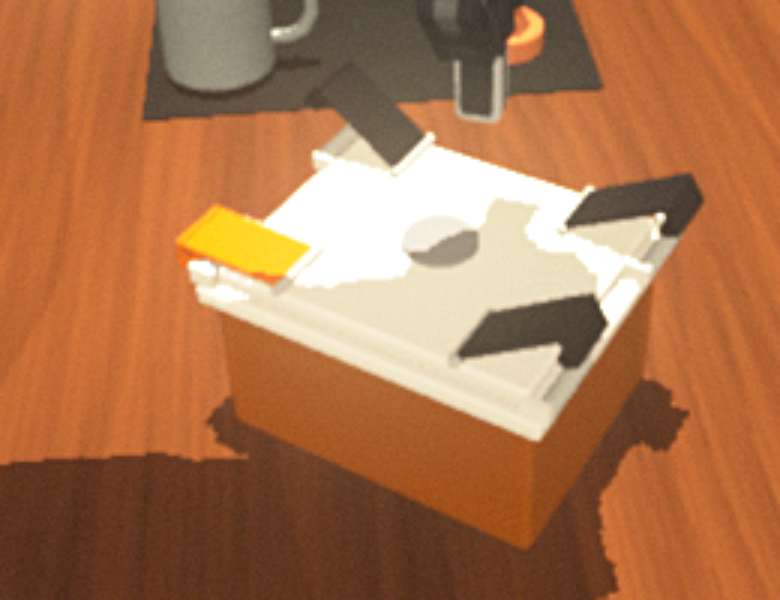

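The orange flap, with tip edge from about (180,240) to (215,205), is now much lower. I'll check its tilt in depth before going on, because the arm blocks the top view.

```bash
cat > tilt.py <<'E'
from h import *
from workcell import env
T={"orange":(489,51),"opp":(683,46),"a":(618,-43),"b":(554,140)}
p,d=env.read_camera('side'); c=env.get_calibration('side')
v,u=np.nonzero(d>0); P=c["origin"]+rays(c,np.c_[u,v])*d[v,u][:,None]
for k,t in T.items():
    sg=1 if k in("orange","b") else -1
    q=P[:,:2]-np.array(t)/1000; a=q@(np.array([-.806,.592])*sg); b=q@np.array([.592,.806])
    o=[]
    for lo in(-.02,-.01,0,.01,.02,.03):
        m=(abs(b)<.01)&(abs(a-lo)<.003)&(P[:,2]<.17); o.append((np.median(P[m,2])*1000).round(1) if m.any() else None)
    print(k,o)
E
python3 tilt.py
```

```text
orange [np.float64(116.2), np.float64(116.6), np.float64(116.9), np.float64(117.0), np.float64(117.1), np.float64(116.4)]
opp [np.float64(120.6), np.float64(112.0), np.float64(111.3), np.float64(109.3), np.float64(110.4), np.float64(138.4)]
a [np.float64(121.9), np.float64(112.2), np.float64(111.7), np.float64(102.1), np.float64(110.4), np.float64(138.8)]
b [np.float64(124.4), np.float64(132.1), np.float64(139.4), np.float64(146.5), np.float64(139.7), None]
```

Orange lies level at 117 mm. Next is the diagonal clip.

Emit:
carry_out(
  steps=[
    [[0, 0, 0], [-4, 1.5, 0], 255],
    [[0, 0, 0], [-6.8, 2.7, 0.5], 255],
    [[0, 0, 0], [-6.8, 2.7, 2], 255],
    [[0, 0, 0], [-6.8, 2.7, 3.5], 255],
    [[0, 0, 0], [-6.8, 2.7, 4.8], 255],
    [[0, 0, 0], [-6.8, 2.7, 5.9], 255],
    [[0, 0, 0], [-6.8, 2.7, 6.8], 255],
    [[0, 0, 0], [-6.8, 2.7, 7.3], 255],
  ],
)

```text
clock: 5.3
tcp_pos: [0.6791, 0.0467, 0.1188]
orientation: [0.001, 0.189, 0.982, -0.0]
wrist_force: [0.1, -2.3, 3.8]
finger_gap: -0.0002
grip_force: 1.8
```

Emit:
carry_out(
  steps=[
    [[0, 0, 0], [0, 0, 0.1], 255],
    [[0, 0, 0], [0, 0, 0.2], 255],
    [[0, 0, 0], [0, 0, 0.2], 255],
    [[0, 0, 0], [0, 0, -1.5], 255],
    [[0, 0, 0], [0, 0, -4.5], 255],
    [[0, 0, 0], [0, 0, -7], 255],
    [[0, 0, 0], [1.5, -5, -7.3], 255],
    [[0, 0, 0], [2.7, -10.7, -7.3], 255],
  ],
)

```text
clock: 6.3
tcp_pos: [0.6142, -0.0422, 0.1928]
orientation: [0.001, 0.188, 0.982, 0.0]
wrist_force: [0.7, -1.4, 0.5]
finger_gap: 0.0
grip_force: 0.0
```

```bash
python3 look.py side4 >/dev/null; python3 tilt.py; python3 st.py
```

```text
orange [np.float64(116.1), np.float64(116.5), np.float64(116.7), np.float64(116.9), np.float64(117.0), np.float64(115.6)]
opp [np.float64(115.8), np.float64(115.8), np.float64(116.0), np.float64(115.5), np.float64(95.0), np.float64(113.8)]
a [np.float64(121.4), np.float64(127.2), np.float64(111.7), np.float64(102.8), np.float64(110.7), np.float64(139.1)]
b [np.float64(124.5), np.float64(131.7), np.float64(139.5), np.float64(146.0), np.float64(111.6), None]
6.45 [612.9 -44.  192.5] [-0.7  0.2 -0.7] 8.525686930687645e-05 [[-0.927, 0.375, 0.001], [0.375, 0.927, 0.0], [-0.0, 0.0, -1.0]]
orange [15.05  4.16  7.55]
opp [-3.12 10.97  7.56]
a [-0.43  0.28  7.55]
b [12.37 14.85  7.55]
```

View pics/side4.png

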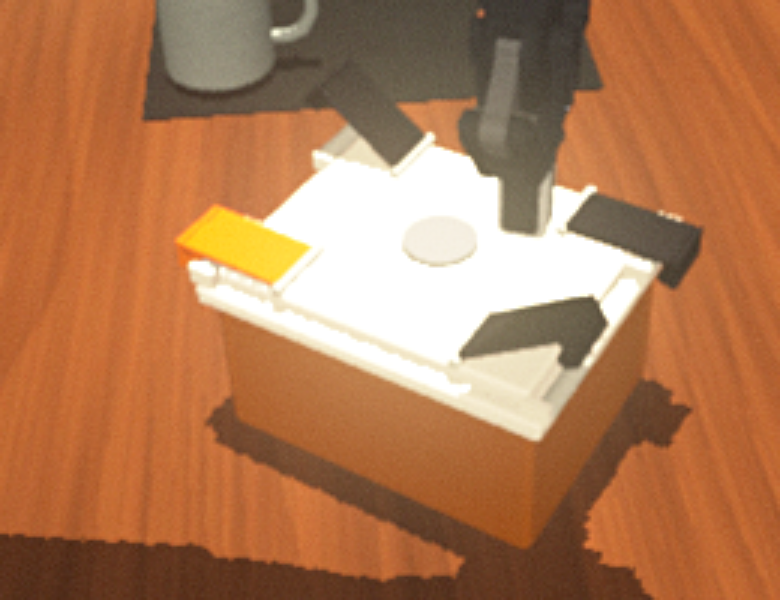

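The diagonal clip lies level at about 116 mm, its top face spanning crop (570,210) to (700,235), and orange is still level. Next is side a.

Emit:
carry_out(
  steps=[
    [[0, 0, 0], [-0.4, 0.3, 1], 255],
    [[0, 0, 0], [-0.4, 0.3, 2.5], 255],
    [[0, 0, 0], [-0.4, 0.3, 4], 255],
    [[0, 0, 0], [-0.4, 0.3, 5.2], 255],
    [[0, 0, 0], [-0.4, 0.3, 6.2], 255],
    [[0, 0, 0], [-0.4, 0.3, 7], 255],
    [[0, 0, 0], [-0.4, 0.3, 7.5], 255],
    [[0, 0, 0], [-0.4, 0.3, 7.6], 255],
  ],
)

```text
clock: 7.45
tcp_pos: [0.6194, -0.0413, 0.1168]
orientation: [0.001, 0.189, 0.982, -0.0]
wrist_force: [-2.5, -0.1, 10.7]
finger_gap: 0.0
grip_force: 5.5
```

Emit:
carry_out(
  steps=[
    [[0, 0, 0], [0, 0, 0.1], 255],
    [[0, 0, 0], [0, 0, 0.1], 255],
    [[0, 0, 0], [0, 0, -1.5], 255],
    [[0, 0, 0], [0, 0, -4.5], 255],
    [[0, 0, 0], [0, 0, -7], 255],
    [[0, 0, 0], [4, 4.4, -7.6], 255],
    [[0, 0, 0], [8, 8.8, -7.6], 255],
    [[0, 0, 0], [12, 13.5, -7.6], 255],
  ],
)

```text
clock: 8.45
tcp_pos: [0.557, 0.1302, 0.192]
orientation: [0.0, 0.19, 0.982, 0.0]
wrist_force: [1.8, 1.1, 0.1]
finger_gap: -0.0005
grip_force: 0.0
```

```bash
python3 tilt.py; python3 st.py
```

```text
orange [np.float64(116.2), np.float64(116.5), np.float64(117.0), np.float64(117.2), np.float64(117.2), np.float64(115.8)]
opp [np.float64(115.9), np.float64(116.1), np.float64(116.0), np.float64(115.8), np.float64(95.8), np.float64(110.1)]
a [np.float64(116.1), np.float64(116.2), np.float64(116.5), np.float64(69.7), np.float64(94.2), np.float64(114.7)]
b [np.float64(124.7), np.float64(131.8), np.float64(138.9), np.float64(146.3), np.float64(140.6), None]
8.5 [553.6 137.1 192.2] [-3.3  3.9 -0.3] 0.0002640204947648395 [[-0.93, 0.366, -0.002], [0.366, 0.93, 0.005], [0.003, 0.004, -1.0]]
orange [  2.83 -10.4    7.49]
opp [-15.41  -3.76   7.45]
a [-12.62 -14.42   7.42]
b [0.04 0.26 7.52]
```

Emit:
carry_out(
  steps=[
    [[0, 0, 0], [0, 0, 1], 255],
    [[0, 0, 0], [0, 0, 2.5], 255],
    [[0, 0, 0], [0, 0, 4], 255],
    [[0, 0, 0], [0, 0, 5.2], 255],
    [[0, 0, 0], [0, 0, 6.2], 255],
    [[0, 0, 0], [0, 0, 7], 255],
    [[0, 0, 0], [0, 0, 7.5], 255],
    [[0, 0, 0], [0, 0, 7.6], 255],
  ],
)

```text
clock: 9.5
tcp_pos: [0.5571, 0.1291, 0.1168]
orientation: [0.0, 0.189, 0.982, 0.0]
wrist_force: [-7.5, 0.2, 15.5]
finger_gap: -0.0003
grip_force: 7.9
```

Emit:
carry_out(
  steps=[
    [[0, 0, 0], [0, 0, 0.1], 255],
    [[0, 0, 0], [0, 0, 0.1], 255],
    [[0, 0, 0], [0, 0, -1.5], 255],
    [[0, 0, 0], [0, 0, -4.5], 255],
    [[0, 0, 0], [0, 0, -8], 255],
    [[0, 0, 0], [2, 4.4, -10], 255],
    [[0, 0, 0], [4, 8.8, -11], 255],
    [[0, 0, 0], [6, 13, -11], 255],
  ],
)

```text
clock: 10.5
tcp_pos: [0.5512, 0.2736, 0.2272]
orientation: [0.002, 0.189, 0.982, 0.001]
wrist_force: [1.0, -0.6, 0.0]
finger_gap: -0.0001
grip_force: 0.0
```

```bash
python3 look.py side5 >/dev/null; python3 tilt.py; python3 st.py|head -1; sed 's/side/top/g' tilt.py|python3 -
```

```text
orange [np.float64(116.3), np.float64(116.8), np.float64(116.7), np.float64(117.2), np.float64(117.0), np.float64(116.4)]
opp [np.float64(116.1), np.float64(116.0), np.float64(115.9), np.float64(115.6), np.float64(94.9), np.float64(114.5)]
a [np.float64(116.2), np.float64(116.2), np.float64(116.5), np.float64(115.1), np.float64(106.2), np.float64(115.1)]
b [np.float64(115.9), np.float64(116.4), np.float64(116.3), np.float64(116.6), np.float64(116.8), np.float64(116.6)]
10.65 [550.  274.1 225.5] [-0.1 -0.8  1. ] -0.0003229222275147948 [[-0.93, 0.368, 0.001], [0.368, 0.93, 0.0], [-0.001, 0.001, -1.0]]
orange [np.float64(116.5), np.float64(116.8), np.float64(117.1), np.float64(117.5), np.float64(117.8), np.float64(117.6)]
opp [np.float64(116.1), np.float64(116.1), np.float64(115.7), np.float64(116.1), np.float64(115.9), np.float64(115.8)]
a [np.float64(116.0), np.float64(116.0), np.float64(116.2), np.float64(116.4), np.float64(116.5), np.float64(116.6)]
b [np.float64(116.3), np.float64(116.3), np.float64(116.6), np.float64(117.4), np.float64(116.6), np.float64(116.0)]
```

View pics/side5.png

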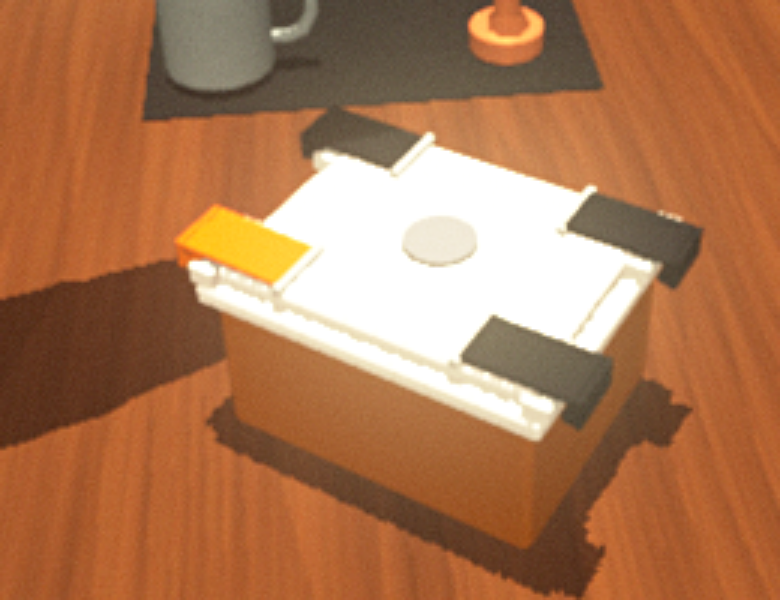

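All four clips lie level at 116 to 117.5 mm in both views, with their hooks down over the rim. The arm is clear, so I'm handing in.

```bash
python3 -c "
from workcell import env
print(env.hand_in())"
```

```text
the job is handed in; nothing more can be done
None
```

I pressed all four clips shut (orange, then the diagonal one, then the two others), saw them lying level in both camera views, and handed the job in at about 11 s with the arm clear; the hand-in returned no verdict.

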